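Fill up the honey-jar tray and stack the empty one

TASK

On the coffee counter one wooden tray holds two honey jars and another holds a single jar. Stand the single jar in the free pocket of the tray with two, leaving that tray and its two jars where they are, and put the emptied tray squarely on top of the pile of empty trays, same way round lengthwise, leaving the pile where it is; set both down, do not drop them.

Things in the scene. Friction and masses are not known exactly. Their poses are not given: they have to be found in the camera images.
- jar_center (a point): Centre (half-way up) of the single honey jar to be moved: upright amber glass cylinder, 38 mm across, 70 mm tall with its steel lid, about 110 g. It stands in any one pocket of the tray to be emptied, its lower 12 mm inside. Grip it across its 38 mm above the tray's rim, fingers on the tray's two long sides, clear of neighbouring jars.
- gap_floor (a point): Centre of the floor of the free pocket (any of three), at the start, in the loose tray that holds two jars, the same kind of tray as the others. x along that tray's length, z up; 10 mm above the counter. A jar standing there has its centre 35 mm above this point. The pocket is 54 mm square, 12 mm deep: 8 mm of play each way.
- jar_b_center (a point): Centre (half-way up) of one of the two jars already in the tray to be filled; same kind of jar, to be left there.
- jar_c_center (a point): Centre (half-way up) of the other jar already in the tray to be filled; same kind of jar, to be left there.
- tray_center (a point): Centre (half-way up, 11 mm above its underside) of the tray to be emptied: wood, 178 mm long (x) by 62 wide (y) by 22 high, z up, about 200 g, loose, flat underside. Three 54 mm square pockets in a row, 58 mm apart, 12 mm deep, walls 4 mm, pocket floors 10 mm above the underside. Grip it across its 62 mm width at mid-length.
- pile_top (a point): Centre of the top (rim) of the pile of two empty trays of the same kind, 44 mm above the counter; x along the pile's 178 mm length, y across its 62 mm, z up. Loose, but behaves as one block of about 450 g. A tray lying on it has its underside at this height.
Mind the look-alikes: they are no part of the job. What is shaped like the part that bears pile_top but green or turquoise is not meant.

How it is judged:
At the end, for the whole second after the job is handed in: All three jars upright (7 deg) on pocket floors: the single one within 25 mm of the free pocket, the other two moved under 25 mm; the emptied tray flat on the pile, centres within 20 mm, lengths within 12 deg (either end first); pile moved under 30 mm; jar and tray at rest (height (world z) of jar_center between 0.041 and 0.05 m and angle between each of jar_center, jar_b_center, jar_c_center's own z axis and vertical below 0.12 rad and horizontal distance between jar_center and gap_floor below 0.025 m and height (world z) of jar_b_center between 0.041 and 0.05 m and distance of each of jar_b_center, jar_c_center from where it was at the start of the episode below 0.025 m and height (world z) of jar_c_center between 0.041 and 0.05 m and horizontal distance between tray_center and pile_top below 0.02 m and z of tray_center in the frame of pile_top between 0.008 and 0.015 m and angle between the x axis of tray_center and the x axis of pile_top, either way round below 0.21 rad and angle between tray_center's own z axis and vertical below 0.1 rad and height (world z) of pile_top below 0.048 m and distance of pile_top from where it was at the start of the episode below 0.03 m and linear speed of each of jar, tray below 0.02 m/s); the robot touches nothing.
It fails at once if the jar is dropped (falls free faster than 0.7 m/s) (linear speed of jar above 0.7 m/s and contact force between the fingers and jar below 0.05 N).
It fails at once if the tray is dropped (falls free faster than 0.7 m/s) (linear speed of tray above 0.7 m/s and contact force between the fingers and tray below 0.05 N).
It also fails if it takes over 53 s, if anything falls off the work surface, if the arm or the gripper's body presses on something with over 40 N, if the wrist force passes 120 N, or if a joint passes its speed limit or range.

ROBOT

A 6-joint arm with a two-finger parallel gripper is mounted at the origin on the work surface. World frame = base frame: x ahead of the robot, y to its left, z up, the work surface at z = 0. Lengths are in m, angles in rad, forces in N, time in s.
With the tool pointing down it reaches from about 0.35 to 0.975 m from the base axis. Payload 4.9 kg.
Tool frame: the origin (TCP) lies midway between the tips of the shut fingers; the grasp point (between the pads) lies 19 mm behind it; x points along the fingers, y is the direction in which the jaws open and shut, and the axes are right-handed (so a half turn about x gives the same grasp; the last joint's range is limited). The gripper opens to 85 mm and grips with 20 to 120 N. Pads are 22 mm wide; open, the fingers measure 114 mm over their backs; the gripper's body (76 mm by 85 mm) begins 54 mm behind the grasp point. The pads swing forward as they close: fully open they stand 13 mm farther back than shut.
Start: joints at [1.217, 0.053, 1.613, -0, 1.476, -0.119], TCP at [0.145, 0.608, 0.231] pointing down, gripper open.
Joint ranges: [-3.01, 3.01], [-1.01, 2.22], [0.06, 2.58], [-1.02, 4.17], [0.09, 2.62], [-3.14, 3.14]. Speed limits (rad/s): [2.57, 2.57, 3.14, 3.14, 3.14, 3.14].

INTERFACE

Orientations are given as a rotation vector (axis times angle).
In Python, from station import ctrl gives the robot as it stands.
- The arm moves only by the shell command python3 -m handwheel 'ROWS' [FORCE]. ROWS is JSON, a list of rows, each a list of 3 entries, a list of its own where there are three numbers: the finger opening in m, from 0 to 0.0854, then the shift along the tool's x, y, z in m, then the turn, a rotation vector about the tool's x, y, z in degrees. In form: [[claw, [dx, dy, dz], [ax, ay, az]], ...]. A call has 1 to 10 rows; each row shifts and turns the commanded pose from where the row before left it, along the tool's axes as they then stand; what a row does not reach is not made up. A row lasts 1/12 s, in which the tool goes at most 41.7 mm and 7.16 degrees, less where a joint would pass 70% of its speed; a pose out of reach is approached as far as the arm can. A call with a gripper value outside its range is refused whole. The fingers move at their own pace and stop on an object; FORCE is the grip in N (left out, the last holds). Time passes only in rows, so rows that do not move let the fingers close. It gives the time, the measured TCP pose, the force and the opening at its end, in the units of the state.
- ctrl.get_obs(): the state, without advancing time (a new reading comes with each control period).
- ctrl.get_image(name): name is "scene" or "top"; returns the picture (480x640x3 uint8, red, green, blue); there is no depth.
- ctrl.camera_params(name): a dict with "vertical_fov" (degrees; the focal length in pixels is half the picture's height over the tangent of half this angle, whatever the lens; pixels are square), "cx", "cy" (the principal point, pixels), "rvec" (rotation vector, rad) and "tvec" (3), from world to camera coordinates, as OpenCV has them. Camera axes: x right, y down, z forward; pixel columns grow to the right and rows downward; lengths in m; the calibration is good to about 2 mm. A picture is of the moment at which its call begins. camera_params takes no time and is no camera call.
- ctrl.finish_job(): hands the job in, once; it reports no verdict.
Trained networks look in the newest picture that a camera, given by its name, has taken for a name from the list of things; names that differ only in an ending like _2 or _b are one class to them, and where a whole thing is asked for, a point or a joint stands for the part that bears it (a point fixed in the world has none). Each returns a list of dicts, best first, with "score" (0 to 1); they miss things now and then, are a little off and sometimes report something else, mostly with a low value. They report only what shows in the picture. A call takes as long as a camera call. They do not tell look-alikes from the thing itself.
- ctrl.look_for(thing, camera): "box" ([centre column, centre row, width, height] in pixels, round what is visible of it).
- ctrl.silhouettes(thing, camera): "mask" (480x640 bool, what is visible of it) and "box" ([centre column, centre row, width, height] in pixels, round what is visible of it).
- ctrl.tip_of(thing, camera): "centre" ([row, column] in pixels: a listed point, or the origin of a listed thing).
The state is a dict: "t": time; "q": joint angles; "dq": joint speeds; "effort": joint torques, N m; "tool_pos": TCP position; "tool_rot": TCP orientation; "contact_force": force on the tool from outside, world axes, zero at the start; "wrist_torque": the same for the moment, N m; "opening": finger opening in m.
Only numpy, scipy, OpenCV 4.12 (cv2) and the standard library are available. Lean on these libraries where they do the work, as an engineer would, in place of code of your own. Each camera call takes 0.05 s, during which the arm holds its last target.

## Working session

There is one attempt and no reset: what is moved stays moved. The work goes in short steps, Python scripts to look and compute and a shell command to move; the robot and the scene stay as the last step left them, time stands still between calls to the robot, and variables do not carry over. Pictures are saved under pics/ and viewed, and the job is handed in when it is done.

```bash
ls; mkdir -p pics
python3 - <<'E'
from station import ctrl
import cv2
print(ctrl.get_obs())
for n in("scene","top"):
    im=ctrl.get_image(n); cv2.imwrite(f"pics/{n}0.png",im[:,:,::-1]); print(n,ctrl.camera_params(n))
E
```

```text
pics
{'t': 0.0, 'q': array([ 1.21697772e+00,  5.33421788e-02,  1.61428454e+00,  3.57175679e-05,
        1.47598260e+00, -1.18997529e-01]), 'dq': array([-6.11831729e-04,  8.36603432e-04, -6.45258824e-04, -2.72343780e-04,
        4.92157935e-05, -3.48315729e-04]), 'effort': array([ 1.17150153e-04, -3.93675900e+01, -3.70179999e+01, -3.60272554e-05,
        7.06032763e-03, -5.71682392e-06]), 'tool_pos': array([0.14519262, 0.60727129, 0.23007776]), 'tool_rot': array([ 0.18283066,  1.56342975, -0.18590324]), 'contact_force': array([-0.10093286, -0.05635306, -0.10460554]), 'wrist_torque': array([ 0.0379798 ,  0.00955118, -0.01741755]), 'opening': 0.08554119713926714}
scene {'vertical_fov': 48.23537754661189, 'cx': 317.86878536890504, 'cy': 246.95476718679745, 'rvec': array([ 1.26839035,  2.04895648, -1.05063603]), 'tvec': array([ 0.15788275, -0.20617908,  1.50583968])}
top {'vertical_fov': 55.13464793027535, 'cx': 325.88817774509437, 'cy': 243.85333932800606, 'rvec': array([ 2.0595261 , -2.13445416,  0.25013646]), 'tvec': array([0.07602139, 0.48421505, 0.89360968])}
```

View pics/scene0.png

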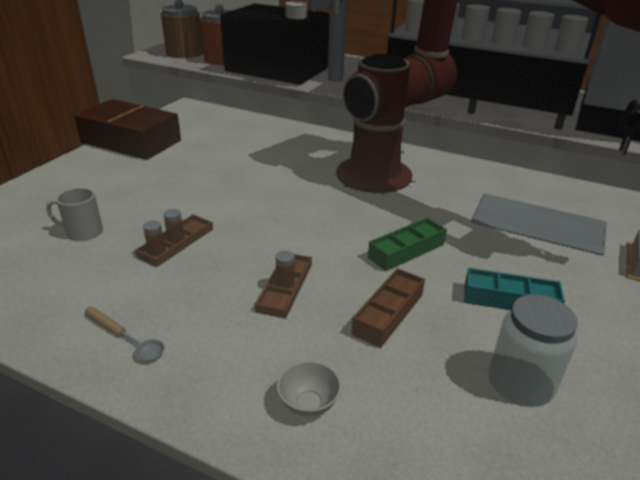

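View pics/top0.png

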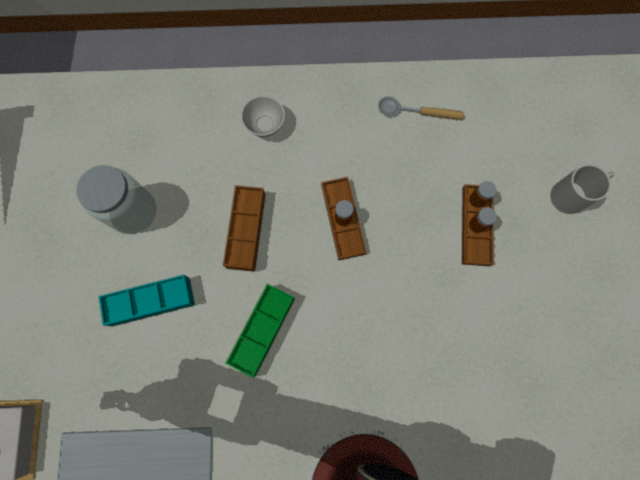

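The top view shows three brown things: the pile at (244,228), the single-jar tray at (344,218), and the two-jar tray at (478,225) with its free pocket at about (478,252). The green (260,330) and turquoise (146,300) piles are look-alikes. Next I'll run the networks.

```bash
cat > h.py <<'E'
from station import ctrl
import numpy as np, cv2
from scipy.optimize import minimize
def cam(n):
    p=ctrl.camera_params(n); f=240/np.tan(np.radians(p["vertical_fov"]/2))
    return np.array([[f,0,p["cx"]],[0,f,p["cy"]],[0,0,1]]),np.array(p["rvec"]),np.array(p["tvec"])
def proj(n,P):
    K,r,t=cam(n); return cv2.projectPoints(np.float64(P).reshape(-1,1,3),r,t,K,None)[0].reshape(-1,2)
def ray(n,uv,z):
    K,r,t=cam(n); R=cv2.Rodrigues(r)[0]; d=R.T@np.linalg.inv(K)@np.array([uv[0],uv[1],1.]); c=-R.T@t
    return c+d*(z-c[2])/d[2]
E
python3 - <<'E'
from h import *
for n in("top","scene"):
    for th in("jar_center","gap_floor","tray_center","pile_top"):
        z={"jar_center":.045,"gap_floor":.01,"tray_center":.011,"pile_top":.044}[th]
        for d in ctrl.tip_of(th,n):
            c=d["centre"]; print(n,th,round(d["score"],2),np.round(c,1),ray(n,(c[1],c[0]),z).round(4))
        if th=="gap_floor":continue
        for i,d in enumerate(ctrl.silhouettes(th,n)):
            print("  sil",n,th,i,round(d["score"],2),np.round(d["box"],1),d["mask"].sum())
            np.save(f"m_{n}_{th}_{i}.npy",d["mask"])
print(ctrl.get_obs()["t"])
E
```

```text
top jar_center 0.91 [214.7 339.9] [0.5523 0.0265 0.045 ]
  sil top jar_center 0 0.96 [342.9 214.5  23.   24. ] 388
top tray_center 0.89 [217.  340.2] [0.5574 0.0247 0.011 ]
  sil top tray_center 0 0.96 [342.9 217.1  47.5  83.6] 1961
top pile_top 0.84 [330.9 261.1] [0.3149 0.195  0.044 ]
top pile_top 0.73 [301.3 144. ] [0.3828 0.4335 0.044 ]
top pile_top 0.63 [225.5 244.7] [0.536  0.2292 0.044 ]
  sil top pile_top 0 0.95 [261.3 330.4  69.4  88.5] 2910
  sil top pile_top 1 0.93 [146.2 302.   93.9  54.7] 3192
  sil top pile_top 2 0.9 [242.7 226.8  42.9  88.6] 2683
scene jar_center 0.57 [269.3 286.6] [0.5538 0.0229 0.045 ]
  sil scene jar_center 0 0.62 [284.2 269.6  17.   36.5] 664
scene tray_center 0.74 [283. 285.] [0.5563 0.0201 0.011 ]
  sil scene tray_center 0 0.62 [284.  284.8  56.8  61.3] 1607
scene pile_top 0.97 [283.8 514.2] [0.3901 0.4357 0.044 ]
scene pile_top 0.86 [238.6 409.1] [0.3343 0.205  0.044 ]
scene pile_top 0.69 [294.2 391. ] [0.5301 0.2327 0.044 ]
  sil scene pile_top 0 0.93 [514.5 287.3  98.8  42.2] 2720
  sil scene pile_top 1 0.67 [389.8 306.1  69.6  80.5] 3108
  sil scene pile_top 2 0.66 [407.7 245.2  82.8  52.7] 2534
0.8
```

```bash
cat > fit.py <<'E'
from h import *
S=4
def box(x,y,a,z0,z1,L=.178,W=.062):
    c,s=np.cos(a),np.sin(a)
    return [(x+c*u-s*v,y+s*u+c*v,z) for u in(-L/2,L/2) for v in(-W/2,W/2) for z in(z0,z1)]
def cyl(x,y,z0,z1,r=.019):
    return [(x+r*np.cos(t),y+r*np.sin(t),z) for t in np.linspace(0,6.28,24) for z in(z0,z1)]
def fill(n,P):
    h=cv2.convexHull(np.float32(proj(n,P)))
    m=np.zeros((480*S,640*S),np.uint8)
    cv2.fillPoly(m,[np.int32(np.round((h+.5)*S*16))],1,shift=4); return m
def brown(im):
    hsv=cv2.cvtColor(im,cv2.COLOR_RGB2HSV); 
    m=((hsv[...,0]<20)&(hsv[...,1]>90)).astype(np.uint8)
    return m
def up(m,c,r=75):
    k=np.zeros_like(m); cv2.circle(k,tuple(int(v) for v in c),r,1,-1)
    return cv2.resize(m*k,None,fx=S,fy=S,interpolation=cv2.INTER_NEAREST)
def fit(masks,x0,z0,z1,jars=(),r=60):
    ms={}
    ig={}
    for n,m in masks.items():
        ms[n]=up(m,proj(n,[(x0[0],x0[1],z0)])[0],r)
        g=np.zeros_like(ms[n])
        for j in jars: g|=fill(n,cyl(j[0],j[1],z1,.082,.021))
        ig[n]=1-g
    def cost(p):
        c=0
        for n in ms:
            f=fill(n,box(*p,z0,z1)); c+=((f^ms[n])*ig[n]).sum()/((f|ms[n])*ig[n]).sum()
        return c/len(ms)
    b=min((minimize(cost,np.array(x0)+[0,0,d],method="Nelder-Mead",options=dict(initial_simplex=np.array(x0)+[0,0,d]+np.array([[0,0,0],[.01,0,0],[0,.01,0],[0,0,.1]]),xatol=1e-4,fatol=1e-4)) for d in(-.15,0,.15)),key=lambda r:r.fun)
    return b.x,b.fun
E
python3 - <<'E'
from fit import *
ims={n:cv2.imread(f"pics/{n}0.png")[:,:,::-1].copy() for n in("top","scene")}
mk={n:brown(i) for n,i in ims.items()}
cv2.imwrite("pics/mask.png",np.vstack([mk["top"]*255,mk["scene"]*255])[::2,::2])
# jars by lid in top
for nm,uv in dict(s=(344.5,208),b=(486,190),c=(487,216)).items(): print(nm,ray("top",uv,.08).round(4))
J=(.553,.025); 
jb=ray("top",(486,190),.08);jc=ray("top",(487,216),.08)
R={}
for k,x0,z1,j in(("pile",(.533,.23,0.05),.044,()),("tray",(.557,.022,-.2),.022,(J,)),("dest",(.55,-.25,0),.022,(jb,jc))):
    for cs in(("top",),("scene",),("top","scene")):
        p,c=fit({n:mk[n] for n in cs},x0,0 if k!="pile" else 0,z1,j); print(k,cs,p.round(4),round(c,3))
    R[k]=p
for n in ims:
    o=np.ascontiguousarray(ims[n])
    for k,p in R.items():
        z1=.044 if k=="pile" else .022
        q=proj(n,np.array(box(*p,0,z1)))
        for i in range(8):
            for d in(1,2,4):
                if not i&d: cv2.line(o,*[tuple(int(round(t*8)) for t in q[w]) for w in(i,i|d)],(0,255,255),1,cv2.LINE_AA,3)
    cv2.imwrite(f"pics/fit_{n}.png",cv2.resize(o[160:290,200:520] if n=="top" else o[190:350,120:440],None,fx=2.5,fy=2.5,interpolation=cv2.INTER_CUBIC)[:,:,::-1])
E
```

```text
s [0.5556 0.0179 0.08  ]
b [ 0.5841 -0.2772  0.08  ]
c [ 0.5279 -0.2727  0.08  ]
pile ('top',) [ 0.5374  0.2335 -0.1191] 0.058
pile ('scene',) [ 0.531   0.2329 -0.0917] 0.24
pile ('top', 'scene') [ 0.5364  0.2337 -0.117 ] 0.156
tray ('top',) [0.5562 0.0189 0.1705] 0.077
tray ('scene',) [0.5386 0.0122 0.1945] 0.359
tray ('top', 'scene') [0.5548 0.0184 0.1781] 0.249
dest ('top',) [ 0.5311 -0.2748 -0.1323] 0.064
dest ('scene',) [ 0.5211 -0.2784 -0.0915] 0.348Traceback (most recent call last):
  File "<stdin>", line 12, in <module>
  File "fit.py", line 32, in fit
    b=min((minimize(cost,np.array(x0)+[0,0,d],method="Nelder-Mead",options=dict(initial_simplex=np.array(x0)+[0,0,d]+np.array([[0,0,0],[.01,0,0],[0,.01,0],[0,0,.1]]),xatol=1e-4,fatol=1e-4)) for d in(-.15,0,.15)),key=lambda r:r.fun)
  File "fit.py", line 32, in <genexpr>
    b=min((minimize(cost,np.array(x0)+[0,0,d],method="Nelder-Mead",options=dict(initial_simplex=np.array(x0)+[0,0,d]+np.array([[0,0,0],[.01,0,0],[0,.01,0],[0,0,.1]]),xatol=1e-4,fatol=1e-4)) for d in(-.15,0,.15)),key=lambda r:r.fun)
           ~~~~~~~~^^^^^^^^^^^
[... 190 characters left out ...]
(fun, x0, args, callback, bounds=bounds,
                               **options)
    fxcc = func(xcc)
    fx = function(np.copy(x), *(wrapper_args + args))
  File "fit.py", line 30, in cost
    f=fill(n,box(*p,z0,z1)); c+=((f^ms[n])*ig[n]).sum()/((f|ms[n])*ig[n]).sum()
  File "fit.py", line 9, in fill
    h=cv2.convexHull(np.float32(proj(n,P)))
                                ~~~~^^^^^
  File "h.py", line 8, in proj
    K,r,t=cam(n); return cv2.projectPoints(np.float64(P).reshape(-1,1,3),r,t,K,None)[0].reshape(-1,2)
          ~~~^^^
  File "h.py", line 5, in cam
    p=ctrl.camera_params(n); f=240/np.tan(np.radians(p["vertical_fov"]/2))
ValueError: time passes only in moves, steps and waits
```

```bash
python3 - <<'E'
import json
from station import ctrl
json.dump({n:{k:(v.tolist() if hasattr(v,'tolist') else v) for k,v in ctrl.camera_params(n).items()} for n in("top","scene")},open("cam.json","w"))
E
sed -i 's/^def cam(n):/import json\nCP=json.load(open("cam.json"))\ndef cam(n):/; s/p=ctrl.camera_params(n);/p=CP[n];/' h.py
cat > run.py <<'E'
from fit import *
ims={n:cv2.imread(f"pics/{n}0.png")[:,:,::-1].copy() for n in("top","scene")}
mk={n:brown(i) for n,i in ims.items()}
def th(im):
    lab=cv2.cvtColor(im,cv2.COLOR_RGB2LAB).astype(int); return ((lab[...,1]>138)).astype(np.uint8)
mk["scene"]=th(ims["scene"])
cv2.imwrite("pics/mask.png",np.vstack([mk["top"]*255,mk["scene"]*255])[::2,::2])
J=ray("top",(344.5,208),.08); jb=ray("top",(486,190),.08);jc=ray("top",(487,216),.08)
R={}
for k,x0,z1,j in(("pile",(.537,.233,-.12),.044,()),("tray",(.556,.019,.17),.022,(J,)),("dest",(.531,-.275,-.13),.022,(jb,jc))):
    for cs in(("scene",),("top",)):
        p,c=fit({n:mk[n] for n in cs},x0,0,z1,j); print(k,cs,p.round(4),round(c,3))
    R[k]=p
for n in ims:
    o=cv2.resize(ims[n],None,fx=3,fy=3,interpolation=cv2.INTER_CUBIC)
    for k,p in R.items():
        z1=.044 if k=="pile" else .022
        q=proj(n,np.array(box(*p,0,z1)))*3+1
        for i in range(8):
            for d in(1,2,4):
                if not i&d: cv2.line(o,*[tuple(int(round(t*8)) for t in q[w]) for w in(i,i|d)],(0,255,255),1,cv2.LINE_AA,3)
    o=o[480:870,660:1500] if n=="top" else o[600:1050,390:1320]
    cv2.imwrite(f"pics/fit_{n}.png",o[:,:,::-1][:, :800] if n=="top" else cv2.resize(o,(800,387))[:,:,::-1])
E
python3 run.py
```

```text
pile ('scene',) [ 0.537  0.233 -0.27 ] 1.0
pile ('top',) [ 0.5372  0.2336 -0.1295] 0.058
tray ('scene',) [0.556 0.019 0.02 ] 1.0
tray ('top',) [0.557  0.0189 0.1782] 0.06
dest ('scene',) [ 0.531 -0.275 -0.28 ] 1.0
dest ('top',) [ 0.5313 -0.2753 -0.1256] 0.063
```

View pics/fit_top.png

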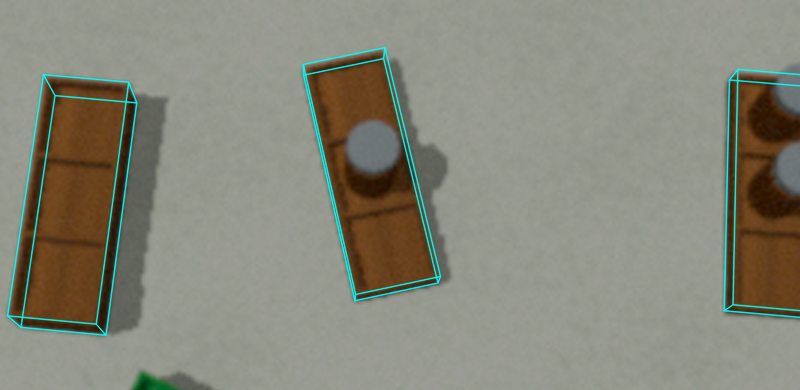

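View pics/fit_scene.png

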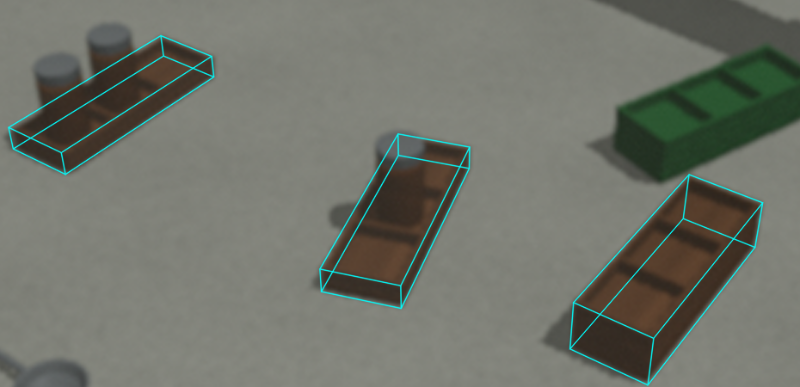

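View pics/mask.png

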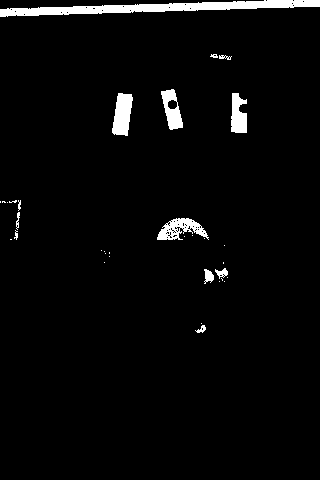

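```bash
cat > go.py <<'E'
import sys
from h import *
from scipy.spatial.transform import Rotation as Ro
def plan(x,y,z,trayyaw,n=None):
    o=ctrl.get_obs(); R=Ro.from_rotvec(o["tool_rot"]).as_matrix(); p=np.array(o["tool_pos"])
    X=np.array([0,0,-1.]); best=None
    for s in(1,-1):
        Y=s*np.array([-np.sin(trayyaw),np.cos(trayyaw),0]); T=np.c_[X,Y,np.cross(X,Y)]
        rv=np.degrees(Ro.from_matrix(R.T@T).as_rotvec())
        if best is None or np.linalg.norm(rv)<np.linalg.norm(best[0]): best=(rv,T)
    rv,T=best; d=np.array([x,y,z])-p
    print("t",round(o["t"],2),"pos",p.round(4),"q",np.round(o["q"],2),"open",round(o["opening"],4),"F",np.round(o["contact_force"],1))
    print("turn deg",rv.round(2),"| shift (tool, now) mm",(R.T@d*1000).round(1),"| after turn mm",(T.T@d*1000).round(1))
if __name__=="__main__": plan(*map(float,sys.argv[1:5]))
E
python3 go.py .5555 .0185 .23 .175
python3 - <<'E'
from h import *
im=cv2.imread("pics/top0.png"); sc=cv2.imread("pics/scene0.png")
a=cv2.resize(im[170:280,215:375],None,fx=5,fy=5,interpolation=cv2.INTER_CUBIC)[:540]
cv2.imwrite("pics/c1.png",a)
a=cv2.resize(im[170:280,430:530],None,fx=5,fy=5,interpolation=cv2.INTER_CUBIC)
cv2.imwrite("pics/c2.png",a)
E
```

```text
t 0.8 pos [0.1454 0.6078 0.2313] q [ 1.22  0.05  1.61  0.    1.48 -0.12] open 0.0855 F [ 0.6 -0.4 -0.1]
turn deg [-23.48   0.    -0.  ] | shift (tool, now) mm [   1.3 -477.8  536. ] | after turn mm [   1.3 -651.7  301.2]
```

View pics/c1.png

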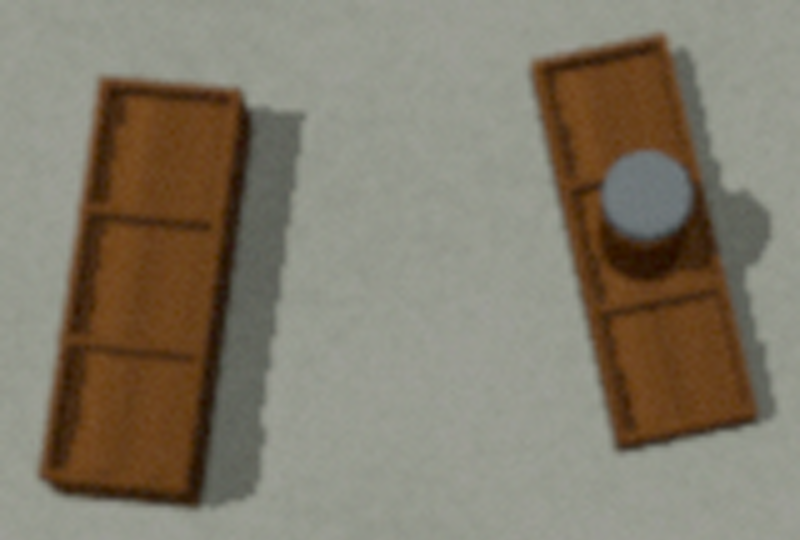

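View pics/c2.png

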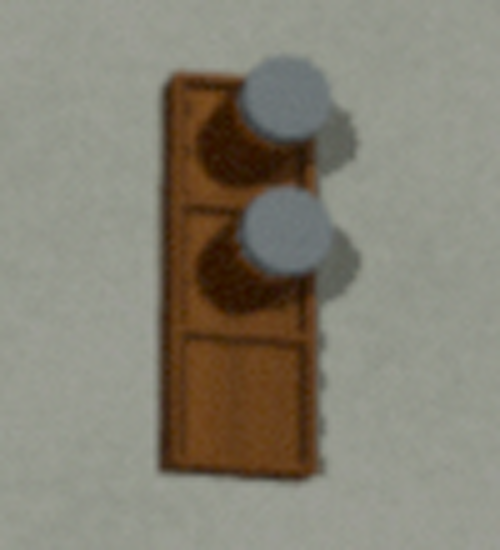

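The crops confirm three plain brown wooden pieces. The left one is taller and empty, so it's the pile. The middle one has one jar, with its lid at (344,209). The right one has jars at (487,189) and (487,216), leaving the bottom pocket free. Box fits line up in both views, so I'm moving.

```bash
python3 -m handwheel '[[0.085,[0,0,0],[-5.87,0,0]],[0.085,[0,0,0],[-5.87,0,0]],[0.085,[0,0,0],[-5.87,0,0]],[0.085,[0,0,0],[-5.87,0,0]],[0.085,[0,-36.2e-3,16.7e-3],[0,0,0]],[0.085,[0,-36.2e-3,16.7e-3],[0,0,0]],[0.085,[0,-36.2e-3,16.7e-3],[0,0,0]],[0.085,[0,-36.2e-3,16.7e-3],[0,0,0]],[0.085,[0,-36.2e-3,16.7e-3],[0,0,0]],[0.085,[0,-36.2e-3,16.7e-3],[0,0,0]]]' 40; python3 -m handwheel '[[0.085,[0,-36.2e-3,16.7e-3],[0,0,0]],[0.085,[0,-36.2e-3,16.7e-3],[0,0,0]],[0.085,[0,-36.2e-3,16.7e-3],[0,0,0]],[0.085,[0,-36.2e-3,16.7e-3],[0,0,0]],[0.085,[0,-36.2e-3,16.7e-3],[0,0,0]],[0.085,[0,-36.2e-3,16.7e-3],[0,0,0]],[0.085,[0,-36.2e-3,16.7e-3],[0,0,0]],[0.085,[0,-36.2e-3,16.7e-3],[0,0,0]],[0.085,[0,-36.2e-3,16.7e-3],[0,0,0]],[0.085,[0,-36.2e-3,16.7e-3],[0,0,0]]]'; python3 go.py .5545 .0185 .23 .175
```

```text
t: 1.63
tool_pos: [0.2825, 0.4098, 0.2315]
tool_rot: [-0.138, 1.566, 0.138]
contact_force: [0.9, 0.4, 0.3]
opening: 0.0846
t: 2.47
tool_pos: [0.5102, 0.0821, 0.2316]
tool_rot: [-0.137, 1.565, 0.137]
contact_force: [0.5, 0.7, 0.4]
opening: 0.0848
t 2.47 pos [0.5102 0.0821 0.2316] q [ 0.02 -0.21  1.86  0.    1.49 -1.73] open 0.0848 F [0.5 0.7 0.4]
turn deg [-0.02  0.05  0.  ] | shift (tool, now) mm [  1.7 -70.3  32.6] | after turn mm [  1.6 -70.3  32.5]
```

```bash
python3 -m handwheel '[[0.085,[0,-35e-3,16.3e-3],[0,0,0]],[0.085,[0,-35.2e-3,16.2e-3],[0,0,0]],[0.085,[38e-3,0,0],[0,0,0]],[0.085,[38e-3,0,0],[0,0,0]],[0.085,[0,0,0],[0,0,0]],[0.085,[0,0,0],[0,0,0]]]'; python3 go.py .5545 .0185 .038 .175
python3 - <<'E'
from h import *
im=np.hstack([ctrl.get_image("scene")[120:340,180:380],ctrl.get_image("top")[120:340,250:450]])
cv2.imwrite("pics/a1.png",cv2.resize(im,None,fx=2,fy=2)[:,:,::-1])
E
```

```text
t: 2.97
tool_pos: [0.5517, 0.0206, 0.1529]
tool_rot: [-0.136, 1.572, 0.138]
contact_force: [-0.3, -0.2, 0.5]
opening: 0.0851
t 2.97 pos [0.5517 0.0206 0.1529] q [-0.1  -0.06  1.85  0.    1.35 -1.84] open 0.0851 F [-0.3 -0.2  0.5]
turn deg [-0.01 -0.33 -0.09] | shift (tool, now) mm [114.9  -2.8   3.1] | after turn mm [114.9  -2.6   2.4]
```

View pics/a1.png

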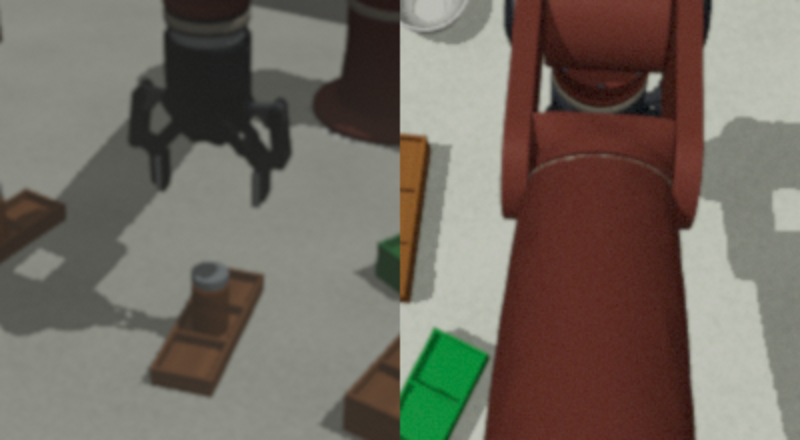

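In the scene crop the open fingers hang just above the jar's lid, at (210,275), and straddle the tray's width. I'll descend.

```bash
python3 -m handwheel '[[0.085,[30e-3,-2.5e-3,2.5e-3],[0,0,0]],[0.085,[30e-3,0,0],[0,0,0]],[0.085,[25e-3,0,0],[0,0,0]],[0.085,[20e-3,0,0],[0,0,0]],[0.085,[10e-3,0,0],[0,0,0]],[0.085,[0,0,0],[0,0,0]],[0.085,[0,0,0],[0,0,0]]]'; python3 go.py .5545 .0185 .038 .175
```

```text
t: 3.65
tool_pos: [0.558, 0.0187, 0.0424]
tool_rot: [-0.138, 1.563, 0.137]
contact_force: [0.1, 0.1, 0.2]
opening: 0.0853
t 3.65 pos [0.558  0.0187 0.0424] q [-0.1   0.09  1.91 -0.    1.14 -1.85] open 0.0853 F [0.1 0.1 0.2]
turn deg [0.03 0.16 0.05] | shift (tool, now) mm [ 4.4  0.4 -3.5] | after turn mm [ 4.4  0.4 -3.5]
```

```bash
python3 -m handwheel '[[0.06,[3e-3,0,-2e-3],[0,0,0]],[0.045,[0,0,0],[0,0,0]],[0.04,[0,0,0],[0,0,0]],[0.03,[0,0,0],[0,0,0]],[0.03,[0,0,0],[0,0,0]],[0.03,[0,0,0],[0,0,0]],[0.03,[0,0,0],[0,0,0]]]' 40; python3 go.py .5545 .0185 .038 .175;python3 -m handwheel '[[0.03,[-5e-3,0,0],[0,0,0]],[0.03,[-20e-3,0,0],[0,0,0]],[0.03,[-30e-3,0,0],[0,0,0]],[0.03,[-30e-3,0,0],[0,0,0]],[0.03,[0,0,0],[0,0,0]]]';  python3 go.py .4735 -.2676 .124 -.128
python3 - <<'E'
from h import *
im=np.hstack([ctrl.get_image("scene")[120:340,180:380],ctrl.get_image("top")[120:340,250:450]])
cv2.imwrite("pics/a2.png",cv2.resize(im,None,fx=2,fy=2)[:,:,::-1])
E
```

```text
t: 4.23
tool_pos: [0.5553, 0.0183, 0.0386]
tool_rot: [-0.137, 1.565, 0.137]
contact_force: [-0.5, 1.2, 5.1]
opening: 0.0372
t 4.23 pos [0.5553 0.0183 0.0386] q [-0.1   0.09  1.92  0.    1.13 -1.85] open 0.0372 F [-0.5  1.2  5.1]
turn deg [-0.    0.09  0.01] | shift (tool, now) mm [ 0.6  0.4 -0.8] | after turn mm [ 0.6  0.4 -0.8]
t: 4.65
tool_pos: [0.5584, 0.0177, 0.1291]
tool_rot: [-0.139, 1.556, 0.136]
contact_force: [1.1, -0.5, -0.2]
opening: 0.0369
t 4.65 pos [0.5584 0.0177 0.1291] q [-0.1  -0.03  1.87 -0.    1.29 -1.85] open 0.0369 F [ 1.1 -0.5 -0.2]
turn deg [17.37  0.62  0.09] | shift (tool, now) mm [   4.5 -266.1 -133.3] | after turn mm [   5.1 -293.8  -47.8]
```

View pics/a2.png

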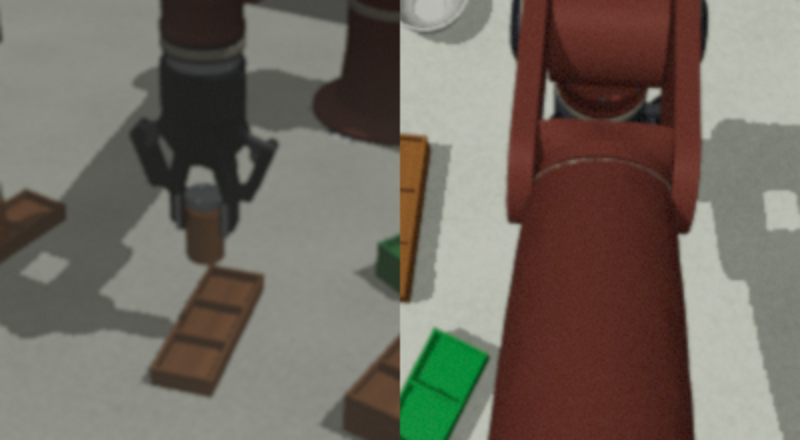

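The jar is lifted in the gripper, at (205,230) in the crop. The emptied tray stayed in place with all three pockets free. I'll carry the jar to the gap.

```bash
python3 -m handwheel '[[0.03,[0,0,0],[5.8,0,0]],[0.03,[0,0,0],[5.8,0,0]],[0.03,[0,0,0],[5.8,0,0]],[0.03,[0,-30e-3,-5e-3],[0,0,0]],[0.03,[0,-36e-3,-6e-3],[0,0,0]],[0.03,[0,-38e-3,-6e-3],[0,0,0]],[0.03,[0,-38e-3,-6e-3],[0,0,0]],[0.03,[0,-38e-3,-6e-3],[0,0,0]],[0.03,[0,-38e-3,-6e-3],[0,0,0]],[0.03,[0,-36e-3,-6e-3],[0,0,0]]]';python3 -m handwheel '[[0.03,[0,-28e-3,-5e-3],[0,0,0]],[0.03,[0,-12e-3,-2e-3],[0,0,0]],[0.03,[0,0,0],[0,0,0]],[0.03,[0,0,0],[0,0,0]],[0.03,[0,0,0],[0,0,0]]]';  python3 go.py .4738 -.2678 .124 -.127
python3 - <<'E'
from h import *
im=np.hstack([ctrl.get_image("scene")[120:340,80:280],ctrl.get_image("top")[120:340,380:580]])
cv2.imwrite("pics/a3.png",cv2.resize(im,None,fx=2,fy=2)[:,:,::-1])
E
```

```text
t: 5.58
tool_pos: [0.4789, -0.2294, 0.1197]
tool_rot: [0.103, 1.572, -0.1]
contact_force: [0.4, -0.4, -1.6]
opening: 0.0366
t: 6.0
tool_pos: [0.4689, -0.2658, 0.121]
tool_rot: [0.102, 1.57, -0.099]
contact_force: [0.3, 0.2, -1.5]
opening: 0.037
t 6.0 pos [ 0.4689 -0.2658  0.121 ] q [-0.65 -0.06  1.91  0.    1.29 -2.1 ] open 0.037 F [ 0.3  0.2 -1.5]
turn deg [-0.05 -0.11 -0.1 ] | shift (tool, now) mm [-3.  -1.3  5.1] | after turn mm [-3.  -1.3  5.1]
```

View pics/a3.png

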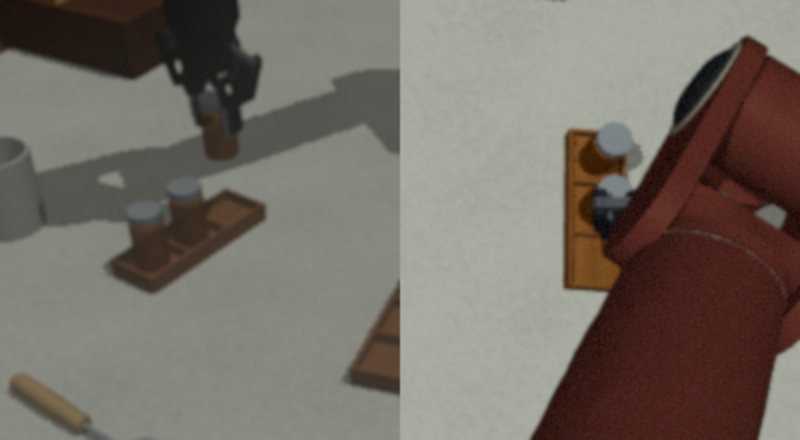

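```bash
python3 -m handwheel '[[0.03,[0,-1e-3,4e-3],[0,0,0]],[0.03,[20e-3,0,0],[0,0,0]],[0.03,[25e-3,0,0],[0,0,0]],[0.03,[15e-3,0,0],[0,0,0]],[0.03,[0,0,0],[0,0,0]],[0.03,[0,0,0],[0,0,0]]]';  python3 go.py .4738 -.2678 .04 -.127
python3 - <<'E'
from h import *
print([(np.round(d["centre"],1),round(d["score"],2)) for d in ctrl.tip_of("jar_center","scene")] if ctrl.get_image("scene") is not None else 0)
im=ctrl.get_image("scene")
P=proj("scene",[(.4738,-.2678,.045),(.4738,-.2678,.01)]); print(P)
im=np.hstack([im[150:280,110:240],])
cv2.imwrite("pics/a4.png",cv2.resize(im,None,fx=4,fy=4,interpolation=cv2.INTER_CUBIC)[:,:,::-1])
E
```

```text
t: 6.6
tool_pos: [0.4729, -0.2677, 0.0615]
tool_rot: [0.101, 1.57, -0.099]
contact_force: [-0.1, -0.1, -1.3]
opening: 0.037
t 6.6 pos [ 0.4729 -0.2677  0.0615] q [-0.65  0.03  1.94  0.    1.18 -2.1 ] open 0.037 F [-0.1 -0.1 -1.3]
turn deg [-0.04 -0.1  -0.07] | shift (tool, now) mm [21.5  0.   1. ] | after turn mm [21.5  0.   0.9]
[(array([205. , 192.5]), 0.89)]
[[191.13324501 214.63160798]
 [192.85501474 227.5486547 ]]
```

View pics/a4.png

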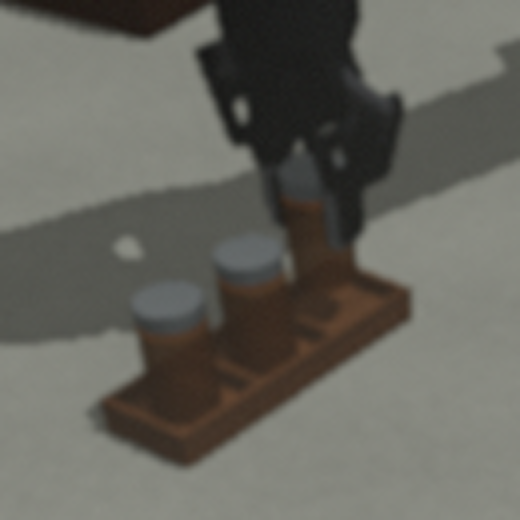

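The jar hangs centred over the free pocket, at (190,205), and this agrees with the projection. I'll lower it gently.

```bash
python3 -m handwheel '[[0.03,[8e-3,0,0],[0,0,0]],[0.03,[8e-3,0,0],[0,0,0]],[0.03,[4e-3,0,0],[0,0,0]],[0.03,[2e-3,0,0],[0,0,0]],[0.03,[0,0,0],[0,0,0]],[0.03,[0,0,0],[0,0,0]]]';  python3 go.py .4738 -.2678 .04 -.127
```

```text
t: 7.25
tool_pos: [0.4729, -0.2687, 0.04]
tool_rot: [0.101, 1.569, -0.101]
contact_force: [0.8, 0.0, -1.1]
opening: 0.0371
t 7.25 pos [ 0.4729 -0.2687  0.04  ] q [-0.65  0.06  1.94 -0.    1.14 -2.1 ] open 0.0371 F [ 0.8  0.  -1.1]
turn deg [-0.1  -0.03 -0.02] | shift (tool, now) mm [-0.   1.   0.8] | after turn mm [-0.   1.   0.8]
```

```bash
python3 -m handwheel '[[0.03,[1e-3,0,0],[0,0,0]],[0.03,[1e-3,0,0],[0,0,0]],[0.03,[0,0,0],[0,0,0]],[0.03,[0,0,0],[0,0,0]]]';  python3 go.py .4738 -.2678 .04 -.127
```

```text
t: 7.58
tool_pos: [0.4733, -0.269, 0.0386]
tool_rot: [0.101, 1.568, -0.101]
contact_force: [0.7, -0.8, -1.5]
opening: 0.0371
t 7.58 pos [ 0.4733 -0.269   0.0386] q [-0.65  0.06  1.94 -0.    1.13 -2.1 ] open 0.0371 F [ 0.7 -0.8 -1.5]
turn deg [-0.1   0.04  0.02] | shift (tool, now) mm [-1.4  1.2  0.4] | after turn mm [-1.4  1.2  0.4]
```

```bash
python3 -m handwheel '[[0.03,[1e-3,0,0],[0,0,0]],[0.03,[0,0,0],[0,0,0]],[0.03,[0,0,0],[0,0,0]]]'; python3 -m handwheel '[[0.03,[0.7e-3,0,0],[0,0,0]],[0.03,[0,0,0],[0,0,0]],[0.03,[0,0,0],[0,0,0]]]'
```

```text
t: 7.83
tool_pos: [0.4734, -0.269, 0.0386]
tool_rot: [0.101, 1.568, -0.101]
contact_force: [-2.2, 1.1, 5.2]
opening: 0.0368
t: 8.08
tool_pos: [0.4735, -0.269, 0.0386]
tool_rot: [0.101, 1.568, -0.101]
contact_force: [-3.9, 3.1, 9.1]
opening: 0.0368
```

The force rose from -1.5 to 9 N, so the jar is on the pocket floor. I'll release and retreat.

```bash
python3 -m handwheel '[[0.04,[-1e-3,0,0],[0,0,0]],[0.045,[0,0,0],[0,0,0]],[0.05,[0,0,0],[0,0,0]],[0.07,[0,0,0],[0,0,0]],[0.07,[0,0,0],[0,0,0]],[0.07,[-10e-3,0,0],[0,0,0]],[0.07,[-30e-3,0,0],[0,0,0]],[0.07,[-40e-3,0,0],[0,0,0]],[0.085,[-40e-3,0,0],[0,0,0]],[0.085,[0,0,0],[0,0,0]]]'
python3 go.py .5565 .0188 .15 .175
```

```text
t: 8.92
tool_pos: [0.4774, -0.272, 0.1684]
tool_rot: [0.093, 1.555, -0.108]
contact_force: [1.2, -0.8, 0.9]
opening: 0.085
t 8.92 pos [ 0.4774 -0.272   0.1684] q [-0.65 -0.09  1.86  0.    1.35 -2.1 ] open 0.085 F [ 1.2 -0.8  0.9]
turn deg [-17.39   0.75   0.6 ] | shift (tool, now) mm [ 16.5 298.7  40.9] | after turn mm [ 18.4 272.6 128.5]
```

```bash
python3 -m handwheel '[[0.085,[0,0,0],[-5.8,0,0]],[0.085,[0,0,0],[-5.8,0,0]],[0.085,[0,0,0],[-5.7,0,0]],[0.085,[0,34e-3,16e-3],[0,0,0]],[0.085,[0,34e-3,16e-3],[0,0,0]],[0.085,[0,34e-3,16e-3],[0,0,0]],[0.085,[0,34e-3,16e-3],[0,0,0]],[0.085,[0,34e-3,16e-3],[0,0,0]],[0.085,[0,34e-3,16e-3],[0,0,0]],[0.085,[0,34e-3,16e-3],[0,0,0]]]'; python3 -m handwheel '[[0.085,[0,34e-3,16e-3],[0,0,0]],[0.085,[0,0,0],[0,0,0]],[0.085,[0,0,0],[0,0,0]],[0.085,[0,0,0],[0,0,0]]]'
python3 go.py .5565 .0188 .15 .175
python3 - <<'E'
from fit import *
im=ctrl.get_image("top"); cv2.imwrite("pics/top5.png",im[:,:,::-1]); s=ctrl.get_image("scene"); cv2.imwrite("pics/scene5.png",s[:,:,::-1])
a=np.hstack([s[150:310,110:330],im[150:310,380:560]]); cv2.imwrite("pics/a5.png",cv2.resize(a,None,fx=2,fy=2,interpolation=cv2.INTER_CUBIC)[:,:,::-1])
E
```

```text
t: 9.75
tool_pos: [0.5427, -0.0132, 0.1584]
tool_rot: [-0.136, 1.565, 0.136]
contact_force: [0.3, -0.6, 0.7]
opening: 0.0846
t: 10.08
tool_pos: [0.5522, 0.0212, 0.1579]
tool_rot: [-0.137, 1.566, 0.136]
contact_force: [-0.0, -0.3, -0.4]
opening: 0.0849
t 10.08 pos [0.5522 0.0212 0.1579] q [-0.1  -0.06  1.85 -0.    1.35 -1.84] open 0.0849 F [-0.  -0.3 -0.4]
turn deg [-0.06  0.01  0.03] | shift (tool, now) mm [ 7.9 -3.1  3.8] | after turn mm [ 7.9 -3.1  3.8]
```

View pics/a5.png

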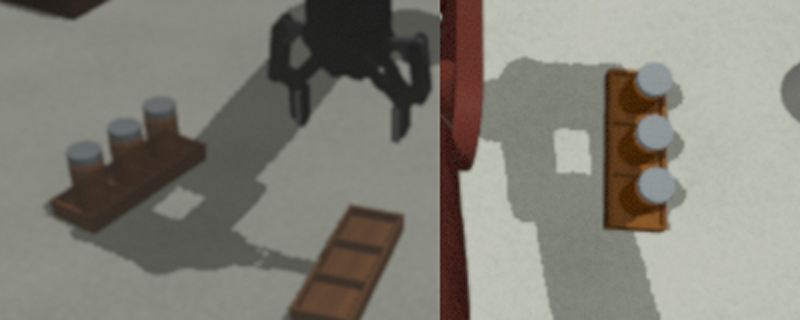

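All three jars stand in the right-hand tray, with the new one at the bottom in the top view. I'll descend on the emptied tray at mid-length.

```bash
python3 -m handwheel '[[0.085,[30e-3,-3e-3,3.5e-3],[0,0,0]],[0.085,[35e-3,0,0],[0,0,0]],[0.085,[35e-3,0,0],[0,0,0]],[0.085,[18e-3,0,0],[0,0,0]],[0.085,[0,0,0],[0,0,0]],[0.085,[0,0,0],[0,0,0]],[0.085,[0,0,0],[0,0,0]]]'
python3 go.py .5565 .0188 .0 .175
python3 - <<'E'
from fit import *
s=ctrl.get_image("scene")
o=cv2.resize(s,None,fx=4,fy=4,interpolation=cv2.INTER_CUBIC)
q=proj("scene",box(.5568,.0188,.176,0,.022))*4+1.5
for i in range(8):
    for d in(1,2,4):
        if not i&d: cv2.line(o,*[tuple(int(round(t*8)) for t in q[w]) for w in(i,i|d)],(0,255,255),1,cv2.LINE_AA,3)
cv2.imwrite("pics/a6.png",o[4*190:4*330,4*220:4*360,::-1])
E
```

```text
t: 10.77
tool_pos: [0.5576, 0.018, 0.0415]
tool_rot: [-0.135, 1.564, 0.135]
contact_force: [0.3, -1.0, -0.4]
opening: 0.0853
t 10.77 pos [0.5576 0.018  0.0415] q [-0.1   0.09  1.91 -0.    1.14 -1.84] open 0.0853 F [ 0.3 -1.  -0.4]
turn deg [-0.17  0.16  0.05] | shift (tool, now) mm [41.5  1.  -1. ] | after turn mm [41.5  1.  -0.9]
```

View pics/a6.png

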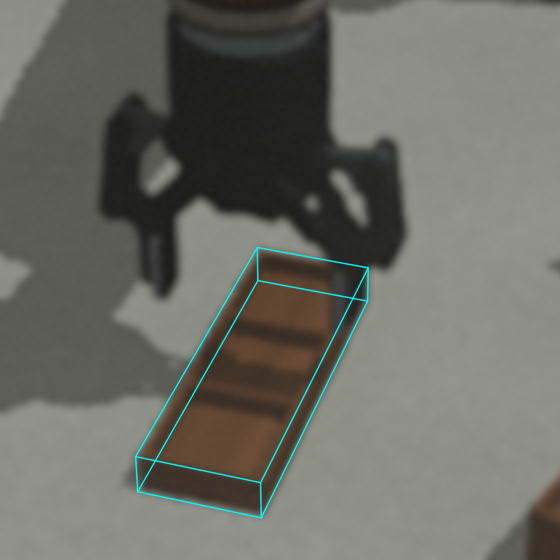

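The fingers straddle the tray and the wireframe matches it. I'll continue down.

```bash
python3 -m handwheel '[[0.085,[15e-3,0,-1e-3],[0,0,0]],[0.085,[13e-3,0,0],[0,0,0]],[0.085,[8e-3,0,0],[0,0,0]],[0.085,[3e-3,0,0],[0,0,0]],[0.085,[0,0,0],[0,0,0]],[0.085,[0,0,0],[0,0,0]]]'
python3 go.py .5565 .0188 .0 .175
python3 - <<'E'
from fit import *
s=ctrl.get_image("scene")
o=cv2.resize(s,None,fx=4,fy=4,interpolation=cv2.INTER_CUBIC)
cv2.imwrite("pics/a7.png",o[4*190:4*330,4*220:4*360,::-1])
E
```

```text
t: 11.32
tool_pos: [0.5554, 0.0187, 0.0008]
tool_rot: [-0.136, 1.566, 0.136]
contact_force: [-0.3, 0.0, -0.2]
opening: 0.085
t 11.32 pos [0.5554 0.0187 0.0008] q [-0.1   0.15  1.93  0.    1.06 -1.84] open 0.085 F [-0.3  0.  -0.2]
turn deg [-0.1   0.01  0.  ] | shift (tool, now) mm [ 0.8 -0.1  1.1] | after turn mm [ 0.8 -0.1  1.1]
```

View pics/a7.png

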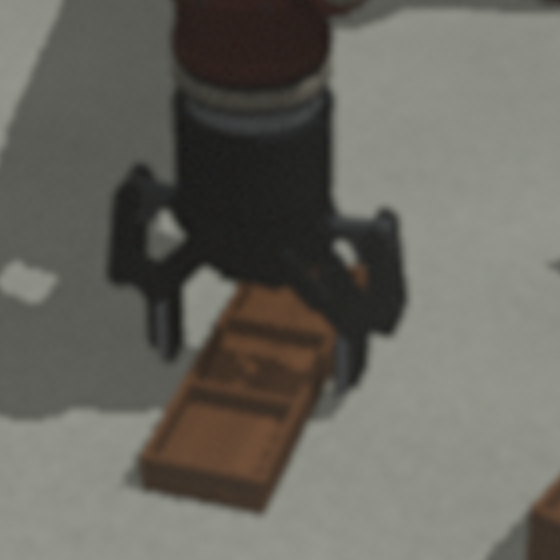

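Both fingers are outside the long walls, with tips at (165,350) and (345,385) close to the counter. Closing.

```bash
python3 -m handwheel '[[0.075,[0,0,0],[0,0,0]],[0.068,[0,0,0],[0,0,0]],[0.055,[0,0,0],[0,0,0]],[0.055,[0,0,0],[0,0,0]],[0.055,[0,0,0],[0,0,0]],[0.055,[0,0,0],[0,0,0]]]' 60
python3 go.py .537 .2335 .100 -.125
python3 -m handwheel '[[0.055,[-3e-3,0,0],[0,0,0]],[0.055,[-8e-3,0,0],[0,0,0]],[0.055,[-20e-3,0,0],[0,0,0]],[0.055,[-30e-3,0,0],[0,0,0]],[0.055,[-30e-3,0,0],[0,0,0]],[0.055,[-10e-3,0,0],[0,0,0]],[0.055,[0,0,0],[0,0,0]]]'
python3 go.py .537 .2335 .100 -.125
python3 - <<'E'
from fit import *
s=ctrl.get_image("scene")
o=cv2.resize(s,None,fx=3,fy=3,interpolation=cv2.INTER_CUBIC)
cv2.imwrite("pics/a8.png",o[3*160:3*350,3*200:3*440,::-1])
E
```

```text
t: 11.87
tool_pos: [0.5561, 0.0187, 0.0016]
tool_rot: [-0.136, 1.565, 0.136]
contact_force: [0.3, 0.3, 5.6]
opening: 0.0602
t 11.87 pos [0.5561 0.0187 0.0016] q [-0.1   0.15  1.93  0.    1.06 -1.84] open 0.0602 F [0.3 0.3 5.6]
turn deg [17.09  0.1  -0.  ] | shift (tool, now) mm [-98.4 214.8  18.4] | after turn mm [-98.4 210.7 -45.7]
t: 12.45
tool_pos: [0.5574, 0.0185, 0.1052]
tool_rot: [-0.137, 1.56, 0.135]
contact_force: [0.3, -0.2, -1.9]
opening: 0.0606
t 12.45 pos [0.5574 0.0185 0.1052] q [-0.1   0.    1.88 -0.    1.25 -1.84] open 0.0606 F [ 0.3 -0.2 -1.9]
turn deg [17.09  0.38  0.05] | shift (tool, now) mm [  4.9 215.3  16.9] | after turn mm [  5.2 210.8 -47.1]
```

View pics/a8.png

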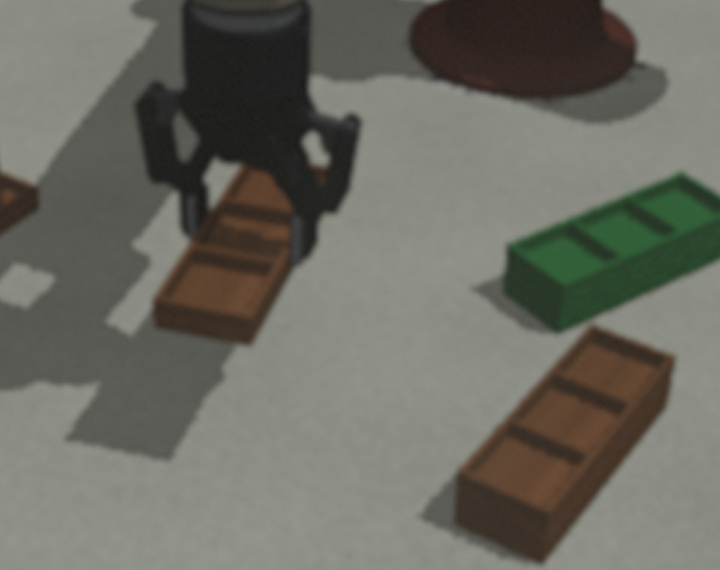

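```bash
python3 -m handwheel '[[0.055,[0,0,0],[5.7,0,0]],[0.055,[0,0,0],[5.7,0,0]],[0.055,[0,0,0],[5.7,0,0]],[0.055,[0,20e-3,-4e-3],[0,0,0]],[0.055,[0,30e-3,-7e-3],[0,0,0]],[0.055,[0,35e-3,-8e-3],[0,0,0]],[0.055,[0,35e-3,-8e-3],[0,0,0]],[0.055,[0,35e-3,-8e-3],[0,0,0]],[0.055,[0,30e-3,-7e-3],[0,0,0]],[0.055,[0,20e-3,-5e-3],[0,0,0]]]'
python3 -m handwheel '[[0.055,[0,5.5e-3,0],[0,0,0]],[0.055,[0,0,0],[0,0,0]],[0.055,[0,0,0],[0,0,0]],[0.055,[0,0,0],[0,0,0]]]'
python3 go.py .5372 .2336 .0456 -.125
python3 - <<'E'
from fit import *
s=ctrl.get_image("scene");t=ctrl.get_image("top");cv2.imwrite("pics/top9.png",t[:,:,::-1])
o=np.hstack([s[220:360,320:460],t[160:300,180:320]])
cv2.imwrite("pics/a9.png",cv2.resize(o,None,fx=2.8,fy=2.8,interpolation=cv2.INTER_CUBIC)[:,:,::-1])
E
```

```text
t: 13.33
tool_pos: [0.5314, 0.2301, 0.098]
tool_rot: [0.096, 1.574, -0.098]
contact_force: [0.4, 0.4, -1.7]
opening: 0.0608
t: 13.67
tool_pos: [0.5344, 0.2321, 0.1002]
tool_rot: [0.098, 1.571, -0.1]
contact_force: [-0.9, 0.9, -2.6]
opening: 0.0607
t 13.67 pos [0.5344 0.2321 0.1002] q [ 0.28  0.07  1.82 -0.    1.25 -1.16] open 0.0607 F [-0.9  0.9 -2.6]
turn deg [-0.08 -0.11  0.08] | shift (tool, now) mm [54.6  1.9  2.7] | after turn mm [54.6  1.8  2.6]
```

View pics/a9.png

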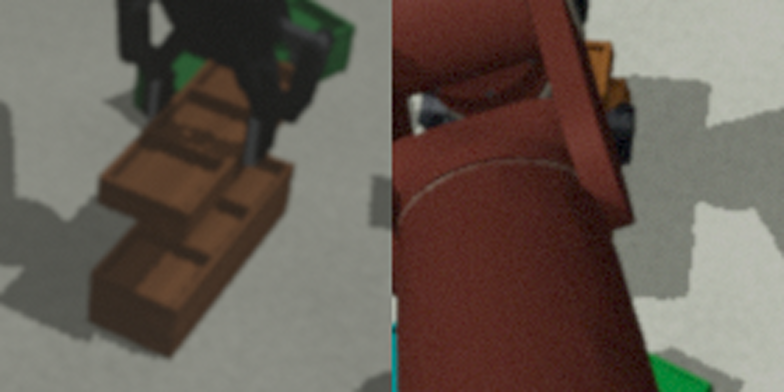

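The tray hovers parallel above the pile, consistent with being over it at 55 mm height. I'll lower it to about 10 mm above and check.

```bash
python3 -m handwheel '[[0.055,[12e-3,1.5e-3,2.5e-3],[0,0,0]],[0.055,[16e-3,0,0],[0,0,0]],[0.055,[12e-3,0,0],[0,0,0]],[0.055,[5e-3,0,0],[0,0,0]],[0.055,[0,0,0],[0,0,0]],[0.055,[0,0,0],[0,0,0]],[0.055,[0,0,0],[0,0,0]]]'
python3 go.py .5372 .2336 .0456 -.125
python3 - <<'E'
from fit import *
s=ctrl.get_image("scene")
o=cv2.resize(s,None,fx=4,fy=4,interpolation=cv2.INTER_CUBIC)
for p in (box(.5372,.2336,-.125,0,.044),):
    q=proj("scene",p)*4+1.5
    for i in range(8):
        for d in(1,2,4):
            if not i&d: cv2.line(o,*[tuple(int(round(t*8)) for t in q[w]) for w in(i,i|d)],(0,255,255),1,cv2.LINE_AA,3)
cv2.imwrite("pics/a10.png",o[4*220:4*360,4*320:4*460,::-1])
E
```

```text
t: 14.35
tool_pos: [0.5381, 0.2347, 0.0573]
tool_rot: [0.099, 1.567, -0.098]
contact_force: [-0.1, 0.1, -2.0]
opening: 0.0606
t 14.35 pos [0.5381 0.2347 0.0573] q [ 0.28  0.13  1.83 -0.    1.17 -1.16] open 0.0606 F [-0.1  0.1 -2. ]
turn deg [-0.02  0.07 -0.03] | shift (tool, now) mm [11.7 -1.2 -0.8] | after turn mm [11.7 -1.2 -0.8]
```

View pics/a10.png

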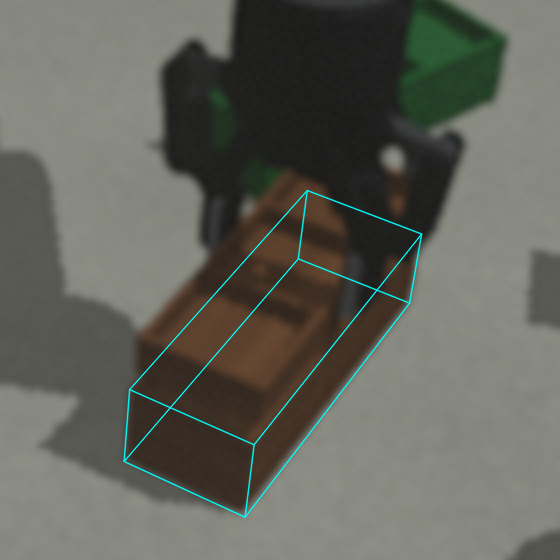

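Allowing for its height of about 12 mm, the tray lines up with the pile rim to within a couple of mm. I'll lower it to contact.

```bash
python3 -m handwheel '[[0.055,[5e-3,-1e-3,0],[0,0,0]],[0.055,[3e-3,0,0],[0,0,0]],[0.055,[2e-3,0,0],[0,0,0]],[0.055,[0,0,0],[0,0,0]],[0.055,[0,0,0],[0,0,0]]]'
python3 -m handwheel '[[0.055,[1e-3,0,0],[0,0,0]],[0.055,[0,0,0],[0,0,0]],[0.055,[0,0,0],[0,0,0]]]'
python3 -m handwheel '[[0.055,[1e-3,0,0],[0,0,0]],[0.055,[0,0,0],[0,0,0]],[0.055,[0,0,0],[0,0,0]]]'
```

```text
t: 14.82
tool_pos: [0.5372, 0.2336, 0.0463]
tool_rot: [0.098, 1.569, -0.098]
contact_force: [0.4, 0.4, -1.5]
opening: 0.0606
t: 15.07
tool_pos: [0.5375, 0.2337, 0.0457]
tool_rot: [0.098, 1.568, -0.098]
contact_force: [0.1, -0.6, -1.7]
opening: 0.0602
t: 15.32
tool_pos: [0.5376, 0.2337, 0.0457]
tool_rot: [0.098, 1.569, -0.098]
contact_force: [-4.2, -1.5, 5.6]
opening: 0.0603
```

The force rose to 5.6 N at the expected height (0.0457), so the tray is down. Releasing.

```bash
python3 -m handwheel '[[0.063,[-1e-3,0,0],[0,0,0]],[0.066,[0,0,0],[0,0,0]],[0.075,[0,0,0],[0,0,0]],[0.085,[0,0,0],[0,0,0]],[0.085,[0,0,0],[0,0,0]],[0.085,[-10e-3,0,0],[0,0,0]],[0.085,[-30e-3,0,0],[0,0,0]],[0.085,[-40e-3,0,0],[0,0,0]],[0.085,[-40e-3,0,0],[0,0,0]],[0.085,[-20e-3,0,0],[0,0,0]]]'
python3 -m handwheel '[[0.085,[0,-20e-3,-36e-3],[0,0,0]],[0.085,[0,-20e-3,-36e-3],[0,0,0]],[0.085,[0,-36e-3,0],[0,0,0]],[0.085,[0,-36e-3,0],[0,0,0]],[0.085,[0,-36e-3,0],[0,0,0]],[0.085,[0,-20e-3,0],[0,0,0]],[0.085,[0,0,0],[0,0,0]],[0.085,[0,0,0],[0,0,0]]]'
python3 - <<'E'
from fit import *
s=ctrl.get_image("scene");t=ctrl.get_image("top")
cv2.imwrite("pics/scene11.png",s[:,:,::-1]);cv2.imwrite("pics/top11.png",t[:,:,::-1])
o=ctrl.get_obs(); print(o["t"],o["tool_pos"])
E
```

```text
t: 16.15
tool_pos: [0.5396, 0.2343, 0.1924]
tool_rot: [0.1, 1.561, -0.096]
contact_force: [0.4, 0.0, 1.3]
opening: 0.0848
t: 16.82
tool_pos: [0.4452, 0.0754, 0.1864]
tool_rot: [0.101, 1.567, -0.1]
contact_force: [0.4, 0.1, -0.4]
opening: 0.0852
16.9167 [0.44519894 0.07651718 0.18609471]
```

View pics/top11.png

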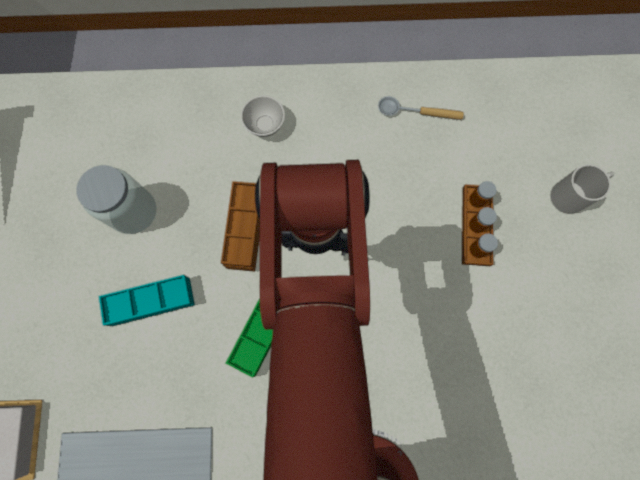

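View pics/scene11.png

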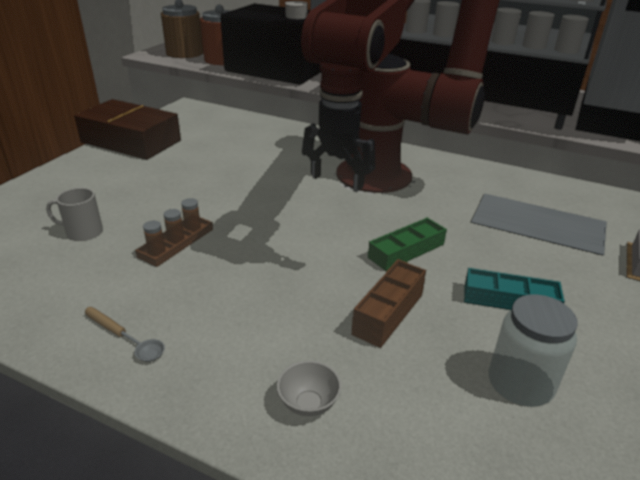

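All placed: the pile is now three trays high at (390,300) in the scene view, with three jars in the right-hand tray. I'll move clear and check numerically.

```bash
python3 -m handwheel '[[0.085,[0,-36e-3,0],[0,0,0]],[0.085,[0,-36e-3,0],[0,0,0]],[0.085,[0,-20e-3,0],[0,0,0]],[0.085,[0,0,0],[0,0,0]],[0.085,[0,0,0],[0,0,0]]]'
python3 - <<'E'
from fit import *
I={n:ctrl.get_image(n) for n in("scene","top")}
old={n:cv2.imread(f"pics/{n}0.png")[:,:,::-1] for n in I}
# pile now 66 mm high
p,c=fit({"top":brown(I["top"])},(.537,.2336,-.125),0,.066); print("stack",p.round(4),round(c,3))
for uv in((486.6,189.2),(487,215.6)): pass
print("expected lids px",proj("top",[(.4738,-.2678,.08)]))
for n in I:
    g=[cv2.cvtColor(np.ascontiguousarray(x),cv2.COLOR_RGB2GRAY) for x in(old[n],I[n])]
    b={"top":(455,175,50,60),"scene":(132,205,55,60)}[n]  # two-jar tray region
    print("tray_c",[(np.round(d["centre"],1),round(d["score"],2)) for d in ctrl.tip_of("jar_center",n)])
o=[]
for n,(r,cc) in(("scene",(225,330)),("top",(160,190))):
    im=cv2.resize(I[n],None,fx=4,fy=4,interpolation=cv2.INTER_CUBIC)
    for z0,z1,col in((0,.044,(0,255,255)),(.044,.066,(255,255,0))):
        q=proj(n,box(.5372,.2336,-.125,z0,z1))*4+1.5
        for i in range(8):
            for d in(1,2,4):
                if not i&d: cv2.line(im,*[tuple(int(round(t*8)) for t in q[w]) for w in(i,i|d)],col,1,cv2.LINE_AA,3)
    o.append(im[4*r:4*r+520,4*cc:4*cc+400])
cv2.imwrite("pics/a12.png",np.hstack(o)[:,:,::-1])
o=[cv2.resize(x[a:a+80,b:b+90],None,fx=4,fy=4,interpolation=cv2.INTER_CUBIC) for x,a,b in((old["scene"],200,130),(I["scene"],200,130))]
o2=[cv2.resize(x[a:a+90,b:b+90],(360,280),interpolation=cv2.INTER_CUBIC) for x,a,b in((old["top"],180,440),(I["top"],180,440))]
cv2.imwrite("pics/a13.png",np.vstack([np.hstack(o)[:300],np.hstack(o2)])[:,:,::-1])
E
```

```text
t: 17.33
tool_pos: [0.4338, -0.0149, 0.1857]
tool_rot: [0.099, 1.568, -0.098]
contact_force: [-0.2, 0.2, 0.4]
opening: 0.0851
stack [ 0.5379  0.2335 -0.1155] 0.047
expected lids px [[487.72261432 241.74880857]]
tray_c [(array([217.4, 193.2]), 0.65)]
tray_c [(array([248. , 480.8]), 0.81), (array([192.5, 482.5]), 0.29)]
```

View pics/a12.png

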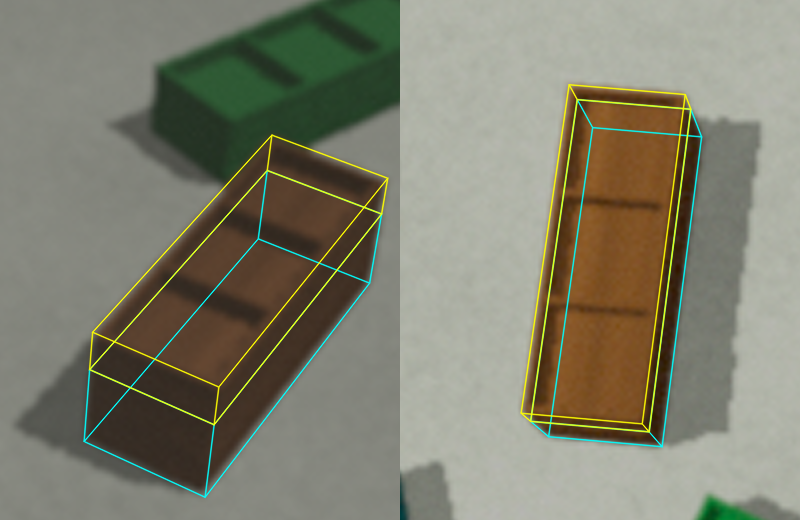

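View pics/a13.png

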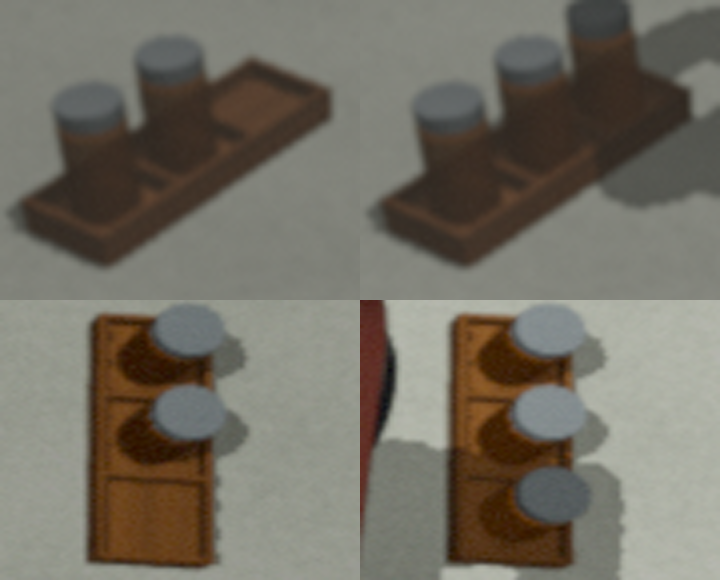

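The stack matches its wireframe in both views. Before and after, the destination tray and its two jars are in the same place, and the new jar stands upright in the free pocket. Handing in.

```bash
python3 -c "
from station import ctrl
print(ctrl.finish_job())"
```

```text
the job is handed in; nothing more can be done
None
```

I stood the single jar in the free pocket of the two-jar tray and put the emptied tray on the brown pile. I handed the job in after about 17.5 s of the 53 s allowed. No verdict is reported, so this rests on my own checks.

- **Setting down:** I lowered both until they touched, and the force reading rose to 9 N for the jar and 5.6 N for the tray. I then opened the fingers and backed well away.
- **Tray on the pile:** the stack of three now fits at (0.538, 0.2335), turned -0.116 rad. The pile alone had fitted at (0.537, 0.2336), turned -0.12 to -0.13 rad. Outlines drawn for the starting pile and the added tray match both camera views.
- **Jars:** before-and-after crops show the filled tray and its two original jars unmoved, to the eye. The new jar stands upright in the pocket.
- **Weaker checks:** the networks never reported the free pocket, so I worked out its position from the tray fit. The colour mask failed in the scene view, so the positions come from the top camera. I checked them in the scene view only by overlay. I judged the jars' final positions from the pictures and did not measure them separately.

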